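# Put the stamp away and close the cabinet's sliding hatch

## Task

Put the office stamp away: set it down gently, standing upright, in the open well of the desk-top cabinet and let go of it. Then push the sliding hatch along its track until it closes against the rubber strip on the frame, and press it firmly home so that the strip stays squeezed once you let go, but do not crush the strip by ramming it. Leave the other things on the desk alone.

Things in the scene. Friction and masses are not known exactly. Their poses are not given: they have to be found in the camera images.
- stamp: Wooden office stamp standing on its rubber face: flat base 56 x 30 mm and 19 mm high, on it a turned round handle with a narrow neck and a bulb of 27 mm diameter at 46 to 58 mm height; 70 mm high in all, about 90 g. Origin at the centre of its underside, z up along the handle, x along the base's long side.
- cabinet: White low desk-top cabinet, fixed to the desk, 196 (x) by 410 (y) by 118 mm high. Origin at the centre of its underside, z up; its y axis runs along the hatch's track, +y towards the end frame where the hatch closes. Its +y half is an open well; its -y half has a fixed top over which the hatch lies. Side walls and track lips end 118.5 mm above the desk.
- well (a point): Centre of the floor of the cabinet's well, 16 mm above the desk, axes as the cabinet's. The well is 164 (x) by 185 mm (y), 88 mm deep below the hatch. At the start the hatch leaves the well open from 55 mm or more on the -y side to the +y end (there the stop overhangs up to 26 mm at the top), so the middle of the opening is about 10 mm to +y of this point.
- hatch: Brown wooden sliding panel 158 (x) by 195 (y) by 8 mm, 0.6 kg, sliding level along the cabinet's y axis. Origin on the panel's top face (112 mm above the desk) under the middle of its pull ridge, axes as the cabinet's; its leading edge lies 55 mm from it towards +y. At the start it is open by 150 to 170 mm. It drags with about 4 N, plus 15 N per m/s, and stays where it is left.
- pull (a point): Middle of the top of the hatch's upright pull ridge, 138 mm above the desk, to push against or pinch from above. The ridge is 100 mm long (x), 14 mm thick (y) and stands 26 mm high on the panel.
- jamb: End frame of the cabinet at its +y end, across the track. Origin in the middle of its inner face at the height of the hatch's underside (104 mm above the desk), axes as the cabinet's. In front of it sits an adjustable stop bar with a black rubber strip, 150 mm long (x). The strip's face stands 6 to 26 mm from this origin towards -y; the setting differs each time, is not measured and must be felt.
- seat (a point): On the frame's inner face behind the rubber strip, 110 mm above the desk. The springy strip gives 1 mm per 6 N, bottoms after 3 mm (18 N) and is crushed above 20 N from the hatch. When let go the hatch springs back until the strip's push equals the track's drag (4 N) and stays. So it must be pressed with well over 4 N on top of the drag: 8 to 12 N is good.
- mug: White mug, 80 mm wide, 95 mm high, origin at the centre of its underside. Leave alone.
- tape: Cardboard-coloured roll of packing tape lying flat, 100 mm wide, 48 mm high, origin at the centre of its underside. Leave alone.
- clipbox: Small closed cardboard box of paper clips, 70 x 50 x 22 mm, origin at the centre of its underside. Leave alone.
There are look-alikes about, which are no part of the job. Leave any blue or green look-alike of the stamp alone.

How it is judged:
On the way, in this order (a step that is already met when the one before it is completed fails the run):
1. the stamp stands upright on the floor of the cabinet's well, released, before the hatch is closed (x of stamp in the frame of well between -0.08 and 0.08 m and y of stamp in the frame of well between -0.09 and 0.09 m and z of stamp in the frame of well below 0.006 m and angle between stamp's own z axis and vertical below 0.15 rad and contact force between the fingers and stamp below 0.1 N), for 0.2 s.
2. the hatch is pushed up against the rubber strip on the frame and squeezes it (over 2 N) (contact force between hatch and jamb above 2 N), for 0.2 s.
At the end, for the whole second after the job is handed in: The stamp stands upright (within 0.15 rad) on the floor inside the cabinet's well, let go and at rest; the hatch is closed and at rest against the rubber strip on the frame and keeps it squeezed by more than 2 N with nothing holding it (all of step 1 and contact force between hatch and jamb above 2 N and linear speed of hatch below 0.005 m/s and linear speed of stamp below 0.02 m/s); the robot touches nothing.
It fails at once if the hatch presses the strip and frame with more than 20 N (contact force between hatch and jamb above 20 N).
It fails at once if the stamp is dropped or thrown into the well (faster than 0.6 m/s between the cabinet's walls) (x of stamp in the frame of well between -0.08 and 0.08 m and y of stamp in the frame of well between -0.09 and 0.09 m and z of stamp in the frame of well below 0.1 m and linear speed of stamp above 0.6 m/s).
It fails at once if the mug is moved by more than 30 mm (distance of mug from where it was at the start of the episode above 0.03 m).
It fails at once if the tape is moved by more than 30 mm (distance of tape from where it was at the start of the episode above 0.03 m).
It fails at once if the clipbox is moved by more than 30 mm (distance of clipbox from where it was at the start of the episode above 0.03 m).
It also fails if it takes over 72 s, if anything falls off the work surface, if the arm or the gripper's body presses on something with over 40 N, if the wrist force passes 120 N, or if a joint passes its speed limit or range.

## Robot

A 7-joint arm with a two-finger parallel gripper is mounted at the origin on the work surface. World frame = base frame: x ahead of the robot, y to its left, z up, the work surface at z = 0. Lengths are in m, angles in rad, forces in N, time in s.
With the tool pointing down it reaches from about 0.4 to 0.9 m from the base axis. Payload 5.6 kg.
Tool frame: the origin (TCP) lies at the centre of the arm's flange, where the gripper is bolted on; the fingertips stand 190 mm ahead of it and the grasp point (between the pads) lies 171 mm ahead of it; z points along the fingers, y is the line along which they close (so a half turn about z gives the same grasp; the last joint's range is limited). The gripper opens to 92 mm and grips with 3 to 60 N. Pads are 20 mm wide; open, the fingers measure 128 mm over their backs; the gripper's body (75 mm by 189 mm) begins 69 mm behind the grasp point.
Start: joints at [1.244, 0.468, -0.012, 1.603, 0.006, 1.071, -0.056], TCP at [0.182, -0.624, 0.405] pointing down, gripper open.
Joint ranges: [-2.53, 2.53], [-0.31, 2.02], [-1.57, 1.55], [0.28, 2.44], [-1.29, 4.43], [0.15, 1.84], [-2.92, 2.92]. Speed limits (rad/s): [2.57, 2.57, 3.14, 3.14, 3.14, 3.14, 3.14].

## Interface

Orientations are given as a unit quaternion [w, x, y, z].
In Python, from cell import * gives the robot as it stands.
- The arm moves only by the tool step_arm, never from a script. Its argument "increments" is a list of rows, each an object of numbers: "tx", "ty", "tz": the shift along the tool's x, y, z scaled (see below); "roll": the turn about the tool's z scaled (see below); "claw": the closure, from -1 (fully open) to 1 (shut). A call has exactly 10 rows; each row shifts and turns the commanded pose from where the row before left it, along the tool's axes as they then stand; what a row does not reach is not made up. The controller multiplies each number of a shift by 1 m and each number of a turn by 0.5 rad. A row lasts 1/10 s, in which the tool goes at most 50 mm and 8.59 degrees, less where a joint would pass 70% of its speed; a pose out of reach is approached as far as the arm can. A call with a number of a shift or a turn outside -1 to 1 is refused whole. A call with a gripper value outside its range is refused whole. The fingers move at their own pace and stop on an object; "newtons" is the grip in N (left out, the last holds). Time passes only in rows, so rows that do not move let the fingers close, or fill a call up. It gives the time, the measured TCP pose, the force, the opening and the grip force at its end, in the units of the state.
- read_state(): the state, without advancing time (a new reading comes with each control period).
- snapshot(name): name is "side" or "top"; returns a dict with "frame" (480x640x3 uint8, red, green, blue), "vertical_fov" (degrees; the focal length in pixels is half the picture's height over the tangent of half this angle, whatever the lens; pixels are square), "cx", "cy" (the principal point, pixels), "k1" (the pictures are not rectified: a ray, as slopes to the right and down, at radius r is drawn at 1 + k1 r^2 times it, then the intrinsics apply), "extrinsics" (4x4, takes a point from world to camera coordinates). Camera axes: x right, y down, z forward; pixel columns grow to the right and rows downward; lengths in m; the calibration is good to about 2 mm. A picture is of the moment at which its call begins. There is no depth.
- hand_in(): hands the job in; it is judged then, once.
The state is a dict: "t": time; "joint_pos": joint angles; "qvel": joint speeds; "joint_torque": joint torques, N m; "tcp_pos": TCP position; "orientation": TCP orientation; "ft_force": force on the tool from outside, world axes, zero at the start; "ft_torque": the same for the moment, N m; "gripper_width": finger opening in m; "finger_force": force on a finger pad.
Only numpy, scipy, OpenCV 4.12 (cv2) and the standard library are available. Lean on these libraries where they do the work, as an engineer would, in place of code of your own. Each camera call takes 0.05 s, during which the arm holds its last target. There are 200 camera calls.

## Working session

There is one attempt and no reset: what is moved stays moved. The work goes in short steps, Python scripts to look and compute and a tool call to move; the robot and the scene stay as the last step left them, time stands still between calls to the robot, and variables do not carry over. Pictures are saved under pics/ and viewed, at most 10 in all, crops included, and the job is handed in when it is done.

Besides the shell and the picture viewer there is one more tool, called after "Call:" as name([rows], argument=value, ...), one row to a line, values as JSON. step_arm: Moves the arm, as the interface text tells. Its arguments: {"type":"object","properties":{"increments":{"type":"array","items":{"type":"object","properties":{"tx":{"type":"number","minimum":-1,"maximum":1},"ty":{"type":"number","minimum":-1,"maximum":1},"tz":{"type":"number","minimum":-1,"maximum":1},"roll":{"type":"number","minimum":-1,"maximum":1},"claw":{"type":"number"}}}},"newtons":{"type":"number"}},"required":["increments"]}

```bash
mkdir -p pics; ls; python3 - <<'E'
from cell import *
import cv2,numpy as np
s=read_state(); print({k:np.round(v,4).tolist() for k,v in s.items()})
for n in("side","top"):
    c=snapshot(n); cv2.imwrite(f"pics/{n}0.png",c["frame"][:,:,::-1])
    np.savez(f"{n}0.npz",**c); print(n,c["vertical_fov"],c["cx"],c["cy"],c["k1"],np.round(c["extrinsics"],4).tolist())
E
```

```text
pics
{'t': 0.0, 'joint_pos': [1.244, 0.4684, -0.0116, 1.6036, 0.006, 1.0714, -0.0563], 'qvel': [0.0003, -0.0003, 0.0005, -0.0014, 0.0004, -0.0015, -0.0012], 'joint_torque': [-0.0001, -52.0568, -0.0126, -24.3749, -0.0566, 0.0174, 0.0001], 'tcp_pos': [0.1819, -0.6238, 0.4037], 'orientation': [-0.0009, 0.99, 0.1414, -0.0002], 'ft_force': [0.5089, 0.9057, -0.8138], 'ft_torque': [0.0223, -0.0446, -0.0036], 'finger_force': 0.0, 'gripper_width': 0.0918}
side 57.60995599409247 313.9211720719332 238.21189072386153 0.003656331261049252 [[0.9296, -0.3681, 0.018, -0.5529], [-0.2783, -0.7333, -0.6203, 0.2445], [0.2415, 0.5717, -0.7841, 1.0652], [0.0, 0.0, 0.0, 1.0]]
top 46.26233175253499 325.453367746313 236.90219567764944 0.039376456515371756 [[0.0777, -0.997, -0.006, -0.0081], [-0.9762, -0.0749, -0.2036, 0.6311], [0.2025, 0.0217, -0.979, 1.5775], [0.0, 0.0, 0.0, 1.0]]
```

View pics/top0.png

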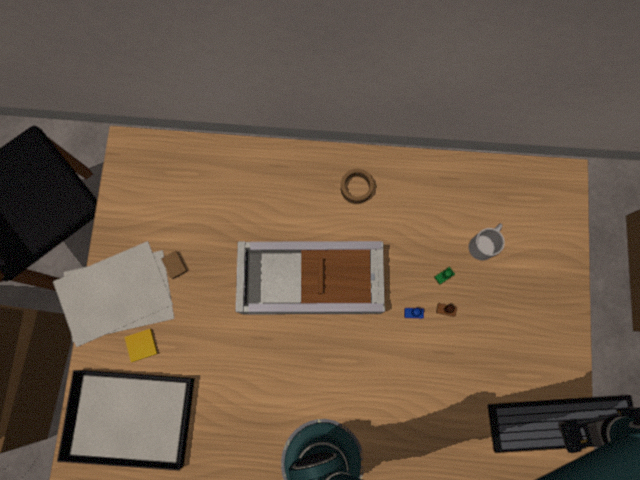

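View pics/side0.png

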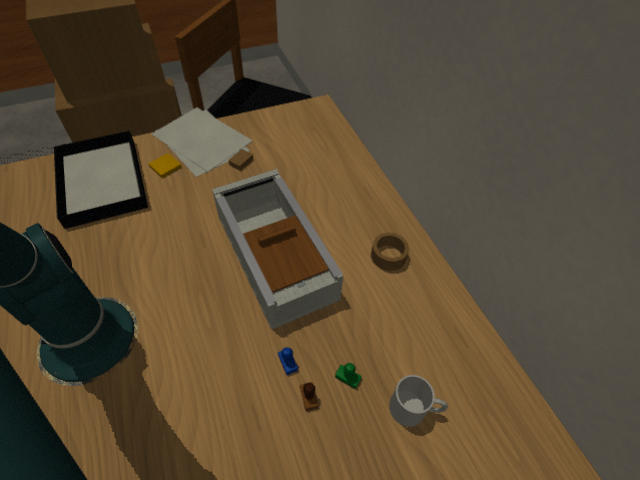

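The top view shows the wooden stamp at about (447,309), with the blue one at (414,313) and the green at (445,275). The cabinet spans (237–384, 241–313), with its well at the left (+y) and the ridge at about (322,276). In the side view the stamp is at (310,395).

```bash
cat > h.py <<'E'
import numpy as np,cv2
def ray(c,px):
    f=240/np.tan(np.radians(float(c["vertical_fov"]))/2); k=float(c["k1"])
    d=(np.atleast_2d(np.array(px,float))-[float(c["cx"]),float(c["cy"])])/f; u=d.copy()
    for _ in range(20): u=d/(1+k*(u**2).sum(1,keepdims=True))
    E=np.array(c["extrinsics"]); R,t=E[:3,:3],E[:3,3]
    return -R.T@t, np.c_[u,np.ones(len(u))]@R
def plane(c,px,z):
    o,d=ray(c,px); return o+d*((z-o[2])/d[:,2])[:,None]
def tri(c1,p1,c2,p2):
    o1,d1=ray(c1,p1);o2,d2=ray(c2,p2);d1=d1[0];d2=d2[0]
    s=np.linalg.lstsq(np.c_[d1,-d2],o2-o1,rcond=None)[0]
    a=o1+s[0]*d1;b=o2+s[1]*d2; return (a+b)/2,np.linalg.norm(a-b)
E
python3 - <<'E'
from h import *
T=dict(np.load("top0.npz"));S=dict(np.load("side0.npz"))
def up(c,x0,y0,w,h,k): return cv2.resize(c["frame"][y0:y0+h,x0:x0+w,::-1],None,fx=k,fy=k,interpolation=cv2.INTER_CUBIC)
a=up(T,395,260,80,60,5);b=up(S,270,340,80,60,5);c=up(T,230,230,160,95,5)[:, :]
d=np.zeros((300+475,800,3),np.uint8);d[:300,:400]=a;d[:300,400:]=b;d[300:]=c
cv2.imwrite("pics/z.png",cv2.resize(d,None,fx=.774,fy=.774)[:600])
for n,C in(("top",T),("side",S)):
    hsv=cv2.cvtColor(C["frame"],cv2.COLOR_RGB2HSV)
    x0,y0,w,h=(432,298,30,22) if n=="top" else (295,372,32,45)
    r=hsv[y0:y0+h,x0:x0+w]; print(n)
    for row in r[::2,::2]: print(' '.join(f"{p[0]:3d}/{p[1]:3d}/{p[2]:3d}" for p in row)) if n=="top" else None
    m=cv2.inRange(hsv,(0,0,0),(12,255,140)) 
    k,l,st,ce=cv2.connectedComponentsWithStats(m)
    for s,e in zip(st[1:],ce[1:]):
        if s[4]>40: print(s,np.round(e,1))
E
```

```text
top
 15/126/142  15/124/140  13/118/145  15/124/144  15/128/141  16/126/142  16/129/140  15/125/145  15/128/143  16/127/139  15/122/146  13/125/145  14/122/146  15/132/143  16/118/147
 15/130/147  15/126/146  15/122/146  15/128/143  14/125/147  15/130/149  15/121/145  15/132/141  16/128/141  15/123/143  15/127/144  15/122/140  14/124/146  15/121/146  14/122/144
 15/126/146  16/123/147  14/122/149  15/124/132  16/120/134  14/124/148  16/126/138  15/120/144  15/127/144  14/119/129  14/132/133  15/125/145  15/124/144  15/131/142  14/127/142
 14/123/156  15/123/154  15/127/145  14/161/ 87  14/167/ 96  12/151/103  13/150/100  14/126/121  12/127/ 84  10/130/ 53  12/139/ 66  14/126/121  15/118/140  15/125/135  14/115/140
 16/125/145  15/123/143  15/128/128  13/175/ 89  12/168/102  13/178/ 99  12/165/ 91  14/213/ 42  10/203/ 44   8/182/ 49   5/159/ 40  10/140/ 69  15/131/117  14/129/144  14/125/147
 16/128/137  15/119/141  16/131/109  13/180/ 95  13/180/ 99  12/160/ 99  14/204/ 50  10/211/ 29  11/156/ 54  12/161/ 57  11/172/ 49   9/222/ 47  11/150/ 97  15/125/145  15/132/145
 15/125/143  14/
[... 825 characters left out ...]
14/122/144  15/121/143  14/122/148  16/124/140  15/131/142
[    0     0   640   409 58505] [355.3  91.9]
[404 139  18  10  54] [412.8 144. ]
[452 144  20   8  52] [462.2 147.8]
[   0  223   92  102 2056] [ 44.6 275.9]
[486 224  17  18  80] [495.5 233.2]
[469 232  33  29 204] [482.4 247.2]
[ 295  248   77   56 2136] [335.7 276. ]
[437 303  20  13 110] [446.8 309. ]
[  2 343  14  14  45] [  7.6 349.1]
[ 61 342  12  18  57] [ 67.4 349.6]
[  1 356  11  14  50] [  6.8 362.5]
[ 55 359  14  30 100] [ 62.7 373.7]
[  0 370   8  22  44] [  3.3 380. ]
[ 51 388  14  25 105] [ 58.  400.6]
[   0  414   60   66 1228] [ 30.  457.3]
[ 35 416   9  18  41] [ 38.9 423.6]
side
[304 383  11  17 107] [308.7 390.6]
```

View pics/z.png

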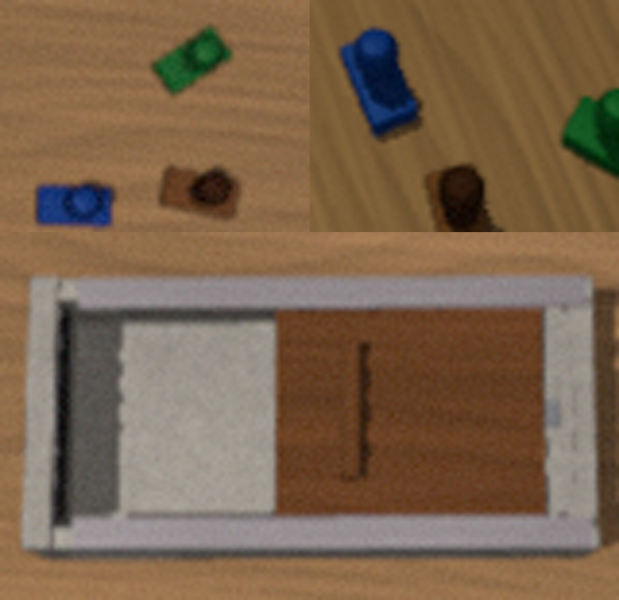

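The enlarged crops show the stamp bulb near full-image (450,308) in the top view and (309,388) in the side view. The stamp base is almost aligned with the image. The cabinet edges, hatch front edge and ridge are clear.

```bash
python3 - <<'E'
from h import *
np.set_printoptions(precision=4,suppress=True)
T=dict(np.load("top0.npz"));S=dict(np.load("side0.npz"))
hs=cv2.cvtColor(T["frame"],cv2.COLOR_RGB2HSV)
m=np.zeros(hs.shape[:2],np.uint8);m[300:320,432:462]=(hs[300:320,432:462,2]<113)*255
p=np.argwhere(m)[:,::-1].astype(np.float32); r=cv2.minAreaRect(p);print("rect",r)
W=plane(T,cv2.boxPoints(r),.015);print("base corners\n",W,"edges",np.linalg.norm(np.diff(W,axis=0),axis=1),"mean",W.mean(0))
d=np.argwhere((m>0)&(hs[...,2]<70))[:,::-1];bt=d.mean(0)
hS=cv2.cvtColor(S["frame"],cv2.COLOR_RGB2HSV);ms=np.zeros(hS.shape[:2],bool);ms[375:415,295:325]=hS[375:415,295:325,2]<60
q=np.argwhere(ms)[:,::-1];print("side dark bbox",q.min(0),q.max(0),len(q))
for r_ in hS[380:412:2,298:324:2,2]: print(r_)
print("bulb top px",bt,plane(T,bt,.052),"tri",tri(T,bt,S,(308.8,388.5)))
k=1/3.87
Z=lambda x,y:(230+x*k,230+(y-232.2)*k)
cor=[Z(30,278),Z(22,546),Z(598,546),Z(592,277)]
C=plane(T,cor,.1185);print("cab\n",C,np.linalg.norm(np.diff(C,axis=0),axis=1),C.mean(0))
for a,b in((1,2),(0,3)): v=C[a]-C[b];print("yaw",np.degrees(np.arctan2(-v[0],v[1])))
print("hatch lead",plane(T,[Z(277,311),Z(275,513)],.112),"trail",plane(T,[Z(546,311),Z(546,513)],.112))
print("ridge dark base/top",plane(T,[Z(362,342),Z(362,478)],.112),plane(T,[Z(362,342),Z(362,478)],.138))
print("dark strip",plane(T,[Z(70,310),Z(68,520)],.11))
E
```

```text
rect ((446.23077392578125, 308.34613037109375), (20.199962615966797, 12.74754810333252), 11.309932708740234)
base corners
 [[ 0.4394 -0.2953  0.015 ]
 [ 0.4764 -0.3013  0.015 ]
 [ 0.4694 -0.3593  0.015 ]
 [ 0.4325 -0.353   0.015 ]] edges [0.0375 0.0584 0.0374] mean [ 0.4544 -0.3272  0.015 ]
side dark bbox [303 383] [318 410] 255
[116 116 115 117 122 129 127 118 124 118 117 121 114]
[121 115 118 111 113 101  88 102 120 120 120 120 118]
[124 111  95  62  36  43  42  35 113 124 118 119 122]
[125  84  90  34  45  50  46  38  48 123 120 119 120]
[127  82  85  28  45  48  45  40  23 119 123 120 118]
[128  99  79  27  35  45  39  28  28 118 124 119 120]
[128 110  86  28  31  29  26  23  42 106 121 121 120]
[127 129  76  64  21  26  24  18  40 100 118 122 117]
[123 127  85  74  19  19  21  18  47  59 120 121 120]
[117 125  94  89  47  24  24  43  49  50  96 115 120]
[114 119 105  86  90  45  47  45  49  42  65  93 121]
[114 118 124  72  88  85  46  46  46  44  60  93 120]
[115 118 117  83  90  84  87  76  59  88  67  93 119]
[119 113 119  88  87  85  84  77  70  55  57 102 116]
[124 116 120  98  70  57  41  42  43  46  58 103 115]
[125 117 118 117  42  48  57  67  73  81 105 120 114]
bulb top px [449.175  308.2875] [[ 0.4517 -0.3282  0.052 ]] tri (array([ 0.4517, -0.3276,  0.0548]), np.float64(0.0005951577700989624))
cab
 [[ 0.5857  0.2849  0.1185]
 [ 0.3923  0.2692  0.1185]
 [ 0.4238 -0.1385  0.1185]
 [ 0.6178 -0.1233  0.1185]] [0.194  0.4089 0.1946] [0.5049 0.0731 0.1185]
yaw 4.415883753961742
yaw 4.491899878620071
hatch lead [[0.5763 0.1037 0.112 ]
 [0.4298 0.0924 0.112 ]] trail [[ 0.5913 -0.0919  0.112 ]
 [ 0.4448 -0.1008  0.112 ]]
ridge dark base/top [[0.5582 0.0401 0.112 ]
 [0.4596 0.0323 0.112 ]] [[0.5538 0.0395 0.138 ]
 [0.4569 0.0319 0.138 ]]
dark strip [[0.5658 0.2547 0.11  ]
 [0.4137 0.2399 0.11  ]]
```

Measured world positions, all consistent with the sizes given:

| Item | Value |
|---|---|
| Stamp | (0.452, −0.328), bulb height 0.055, long side 58 mm |
| Cabinet centre | (0.505, 0.073), yaw 4.45°, 194 x 409 mm |

I'll roll the tool to line up with the cabinet and move over the stamp.

Call:
step_arm([
  {"roll":0.206,"claw":-0.3},
  {"roll":0.206,"claw":-0.3},
  {"tx":0.03,"ty":-0.03,"claw":-0.3},
  {"tx":0.03,"ty":-0.03,"claw":-0.3},
  {"tx":0.03,"ty":-0.03,"claw":-0.3},
  {"tx":0.03,"ty":-0.03,"claw":-0.3},
  {"tx":0.03,"ty":-0.03,"claw":-0.3},
  {"tx":0.03,"ty":-0.03,"claw":-0.3},
  {"tx":0.03,"ty":-0.03,"claw":-0.3},
  {"tx":0.03,"ty":-0.03,"claw":-0.3},
], newtons=20)

```text
validation failed for argument at $.in...
```

Call:
step_arm([
  {"tx":0,"ty":0,"tz":0,"roll":0.206,"claw":-0.3},
  {"tx":0,"ty":0,"tz":0,"roll":0.206,"claw":-0.3},
  {"tx":0.03,"ty":-0.03,"tz":0,"roll":0,"claw":-0.3},
  {"tx":0.03,"ty":-0.03,"tz":0,"roll":0,"claw":-0.3},
  {"tx":0.03,"ty":-0.03,"tz":0,"roll":0,"claw":-0.3},
  {"tx":0.03,"ty":-0.03,"tz":0,"roll":0,"claw":-0.3},
  {"tx":0.03,"ty":-0.03,"tz":0,"roll":0,"claw":-0.3},
  {"tx":0.03,"ty":-0.03,"tz":0,"roll":0,"claw":-0.3},
  {"tx":0.03,"ty":-0.03,"tz":0,"roll":0,"claw":-0.3},
  {"tx":0.03,"ty":-0.03,"tz":0,"roll":0,"claw":-0.3},
], newtons=20)

```text
t: 1.1
tcp_pos: [0.4033, -0.3646, 0.4045]
orientation: [-0.0, 0.999, 0.039, -0.0]
ft_force: [0.1, -1.0, 0.0]
gripper_width: 0.0597
finger_force: 0.0
```

Call:
step_arm([
  {"tx":0.026,"ty":-0.016,"tz":0,"roll":0,"claw":-0.3},
  {"tx":0.025,"ty":-0.016,"tz":0,"roll":0,"claw":-0.3},
  {"tx":0,"ty":0,"tz":0.02,"roll":0,"claw":-0.3},
  {"tx":0,"ty":0,"tz":0.02,"roll":0,"claw":-0.3},
  {"tx":0,"ty":0,"tz":0.02,"roll":0,"claw":-0.3},
  {"tx":0,"ty":0,"tz":0.02,"roll":0,"claw":-0.3},
  {"tx":0,"ty":0,"tz":0.01,"roll":0,"claw":-0.3},
  {"tx":0,"ty":0,"tz":0,"roll":0,"claw":-0.3},
  {"tx":0,"ty":0,"tz":0,"roll":0,"claw":-0.3},
  {"tx":0,"ty":0,"tz":0,"roll":0,"claw":-0.3},
])

```text
t: 2.1
tcp_pos: [0.4513, -0.3305, 0.3157]
orientation: [0.001, 0.999, 0.039, 0.001]
ft_force: [-0.3, 0.1, 0.7]
gripper_width: 0.0595
finger_force: 0.0
```

Call:
step_arm([
  {"tx":0,"ty":-0.003,"tz":0.02,"roll":0,"claw":-0.3},
  {"tx":0,"ty":0,"tz":0.025,"roll":0,"claw":-0.3},
  {"tx":0,"ty":0,"tz":0.025,"roll":0,"claw":-0.3},
  {"tx":0,"ty":0,"tz":0.015,"roll":0,"claw":-0.3},
  {"tx":0,"ty":0,"tz":0.008,"roll":0,"claw":-0.3},
  {"tx":0,"ty":0,"tz":0,"roll":0,"claw":-0.3},
  {"tx":0,"ty":0,"tz":0,"roll":0,"claw":1},
  {"tx":0,"ty":0,"tz":0,"roll":0,"claw":1},
  {"tx":0,"ty":0,"tz":0,"roll":0,"claw":1},
  {"tx":0,"ty":0,"tz":0,"roll":0,"claw":1},
], newtons=20)

```text
t: 3.1
tcp_pos: [0.4509, -0.3274, 0.2223]
orientation: [0.0, 0.999, 0.039, 0.0]
ft_force: [0.2, 0.6, 0.5]
gripper_width: 0.0298
finger_force: 0.0
```

Call:
step_arm([
  {"tx":0,"ty":0,"tz":0,"roll":0,"claw":1},
  {"tx":0,"ty":0,"tz":0,"roll":0,"claw":1},
  {"tx":0,"ty":0,"tz":0,"roll":0,"claw":1},
  {"tx":0,"ty":0,"tz":-0.01,"roll":0,"claw":1},
  {"tx":0,"ty":0,"tz":-0.02,"roll":0,"claw":1},
  {"tx":0,"ty":0,"tz":-0.03,"roll":0,"claw":1},
  {"tx":0,"ty":0,"tz":-0.03,"roll":0,"claw":1},
  {"tx":0,"ty":0,"tz":-0.03,"roll":0,"claw":1},
  {"tx":0,"ty":0,"tz":-0.03,"roll":0,"claw":1},
  {"tx":0,"ty":0,"tz":0,"roll":0,"claw":1},
])

```text
t: 4.1
tcp_pos: [0.4516, -0.3276, 0.3763]
orientation: [0.002, 0.999, 0.039, 0.003]
ft_force: [1.3, -0.3, -0.1]
gripper_width: 0.0258
finger_force: 20.0
```

```bash
python3 - <<'E'
from cell import *
import cv2,numpy as np
f=snapshot("side")["frame"][200:460,180:500,::-1]
cv2.imwrite("pics/g1.png",cv2.resize(f,None,fx=2,fy=2))
print(read_state()["ft_force"])
E
```

```text
[-0.42136805 -0.1707172  -0.76123516]
```

View pics/g1.png

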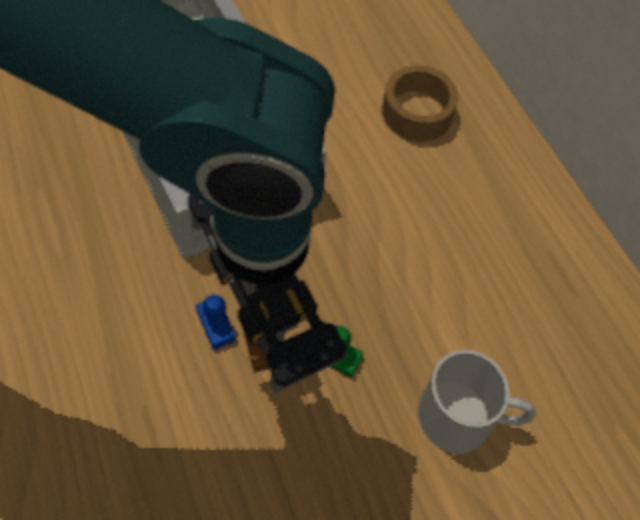

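The picture shows the stamp's brown base just below the fingers, at about (258,355), with the blue and green ones left standing. Width 25.8 mm at 20 N means it is held. I'll raise it and carry it across.

Call:
step_arm([
  {"tx":0,"ty":0,"tz":-0.025,"roll":0,"claw":1},
  {"tx":0,"ty":-0.02,"tz":-0.02,"roll":0,"claw":1},
  {"tx":0.006,"ty":-0.035,"tz":0,"roll":0,"claw":1},
  {"tx":0.006,"ty":-0.035,"tz":0,"roll":0,"claw":1},
  {"tx":0.006,"ty":-0.035,"tz":0,"roll":0,"claw":1},
  {"tx":0.006,"ty":-0.035,"tz":0,"roll":0,"claw":1},
  {"tx":0.006,"ty":-0.035,"tz":0,"roll":0,"claw":1},
  {"tx":0.006,"ty":-0.035,"tz":0,"roll":0,"claw":1},
  {"tx":0.006,"ty":-0.035,"tz":0,"roll":0,"claw":1},
  {"tx":0.006,"ty":-0.035,"tz":0,"roll":0,"claw":1},
])

```text
t: 5.15
tcp_pos: [0.4746, -0.023, 0.4154]
orientation: [-0.0, 0.999, 0.039, -0.001]
ft_force: [-1.0, -1.1, -0.1]
gripper_width: 0.0256
finger_force: 20.0
```

Call:
step_arm([
  {"tx":0.006,"ty":-0.035,"tz":0,"roll":0,"claw":1},
  {"tx":0.006,"ty":-0.035,"tz":0,"roll":0,"claw":1},
  {"tx":0.006,"ty":-0.035,"tz":0,"roll":0,"claw":1},
  {"tx":0.006,"ty":-0.035,"tz":0,"roll":0,"claw":1},
  {"tx":0.006,"ty":-0.03,"tz":0,"roll":0,"claw":1},
  {"tx":0.006,"ty":-0.02,"tz":0,"roll":0,"claw":1},
  {"tx":0,"ty":-0.006,"tz":0,"roll":0,"claw":1},
  {"tx":0,"ty":0,"tz":0,"roll":0,"claw":1},
  {"tx":0,"ty":0,"tz":0,"roll":0,"claw":1},
  {"tx":0,"ty":0,"tz":0,"roll":0,"claw":1},
])

```text
t: 6.15
tcp_pos: [0.496, 0.1723, 0.4164]
orientation: [0.0, 0.999, 0.038, -0.0]
ft_force: [-0.4, -0.4, -1.2]
gripper_width: 0.026
finger_force: 20.0
```

```bash
python3 - <<'E'
from cell import *
import cv2,numpy as np
f=snapshot("top")["frame"][200:350,200:400,::-1]
g=snapshot("side")["frame"][120:330,160:400,::-1]
cv2.imwrite("pics/g2.png",np.hstack([cv2.resize(f,(400,350)),cv2.resize(g,(400,350))]))
s=read_state();print(s["tcp_pos"],s["orientation"],s["ft_force"])
E
```

```text
[0.49604801 0.1726289  0.41663852] [ 2.73958967e-04  9.99281017e-01  3.79126894e-02 -3.59255233e-05] [ 0.25267916 -0.2173652   0.24273126]
```

View pics/g2.png

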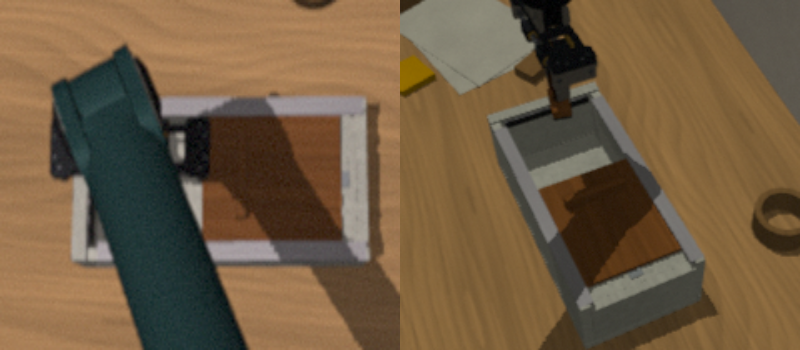

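The stamp hangs upright over the middle of the well opening: base at (562,105) in the right panel, and the gripper is centred at about (150,150) in the left. I'll lower it.

Call:
step_arm([
  {"tx":0,"ty":0,"tz":0.02,"roll":0,"claw":1},
  {"tx":0,"ty":0,"tz":0.02,"roll":0,"claw":1},
  {"tx":0,"ty":0,"tz":0.02,"roll":0,"claw":1},
  {"tx":0,"ty":0,"tz":0.02,"roll":0,"claw":1},
  {"tx":0,"ty":0,"tz":0.02,"roll":0,"claw":1},
  {"tx":0,"ty":0,"tz":0.02,"roll":0,"claw":1},
  {"tx":0,"ty":0,"tz":0.02,"roll":0,"claw":1},
  {"tx":0,"ty":0,"tz":0.02,"roll":0,"claw":1},
  {"tx":0,"ty":0,"tz":0.005,"roll":0,"claw":1},
  {"tx":0,"ty":0,"tz":0,"roll":0,"claw":1},
])

```text
t: 7.25
tcp_pos: [0.4959, 0.1733, 0.2513]
orientation: [0.0, 0.999, 0.039, -0.001]
ft_force: [0.1, 0.3, -1.7]
gripper_width: 0.0257
finger_force: 20.0
```

Call:
step_arm([
  {"tx":0,"ty":0,"tz":0.003,"roll":0,"claw":1},
  {"tx":0,"ty":0,"tz":0.003,"roll":0,"claw":1},
  {"tx":0,"ty":0,"tz":0.002,"roll":0,"claw":1},
  {"tx":0,"ty":0,"tz":0.002,"roll":0,"claw":1},
  {"tx":0,"ty":0,"tz":0.001,"roll":0,"claw":1},
  {"tx":0,"ty":0,"tz":0.001,"roll":0,"claw":1},
  {"tx":0,"ty":0,"tz":0,"roll":0,"claw":1},
  {"tx":0,"ty":0,"tz":0,"roll":0,"claw":1},
  {"tx":0,"ty":0,"tz":0,"roll":0,"claw":1},
  {"tx":0,"ty":0,"tz":0,"roll":0,"claw":1},
])

```text
t: 8.25
tcp_pos: [0.496, 0.1738, 0.2397]
orientation: [0.0, 0.999, 0.039, 0.0]
ft_force: [-0.4, 1.1, -0.3]
gripper_width: 0.0257
finger_force: 20.0
```

Call:
step_arm([
  {"tx":0,"ty":0,"tz":0.001,"roll":0,"claw":1},
  {"tx":0,"ty":0,"tz":0.001,"roll":0,"claw":1},
  {"tx":0,"ty":0,"tz":0,"roll":0,"claw":1},
  {"tx":0,"ty":0,"tz":0,"roll":0,"claw":1},
  {"tx":0,"ty":0,"tz":0,"roll":0,"claw":1},
  {"tx":0,"ty":0,"tz":0,"roll":0,"claw":1},
  {"tx":0,"ty":0,"tz":0,"roll":0,"claw":1},
  {"tx":0,"ty":0,"tz":0,"roll":0,"claw":1},
  {"tx":0,"ty":0,"tz":0,"roll":0,"claw":1},
  {"tx":0,"ty":0,"tz":0,"roll":0,"claw":1},
])

```text
t: 9.25
tcp_pos: [0.4962, 0.1737, 0.238]
orientation: [0.0, 0.999, 0.039, 0.0]
ft_force: [-1.3, -0.6, 5.7]
gripper_width: 0.0255
finger_force: 20.0
```

Contact at 5.7 N. I'll open gently, wait, then raise.

Call:
step_arm([
  {"tx":0,"ty":0,"tz":0,"roll":0,"claw":-0.1},
  {"tx":0,"ty":0,"tz":0,"roll":0,"claw":-0.2},
  {"tx":0,"ty":0,"tz":0,"roll":0,"claw":-0.3},
  {"tx":0,"ty":0,"tz":0,"roll":0,"claw":-0.3},
  {"tx":0,"ty":0,"tz":0,"roll":0,"claw":-0.3},
  {"tx":0,"ty":0,"tz":0,"roll":0,"claw":-0.3},
  {"tx":0,"ty":0,"tz":0,"roll":0,"claw":-0.3},
  {"tx":0,"ty":0,"tz":-0.005,"roll":0,"claw":-0.3},
  {"tx":0,"ty":0,"tz":-0.015,"roll":0,"claw":-0.3},
  {"tx":0,"ty":0,"tz":-0.03,"roll":0,"claw":-0.3},
])

```text
t: 10.25
tcp_pos: [0.4953, 0.1735, 0.2875]
orientation: [0.0, 0.999, 0.039, -0.002]
ft_force: [0.6, 1.4, 0.5]
gripper_width: 0.0597
finger_force: 0.0
```

Call:
step_arm([
  {"tx":0,"ty":0,"tz":-0.03,"roll":0,"claw":-0.3},
  {"tx":0,"ty":0,"tz":-0.03,"roll":0,"claw":-0.3},
  {"tx":0,"ty":0,"tz":-0.03,"roll":0,"claw":-0.3},
  {"tx":0,"ty":0,"tz":-0.03,"roll":0,"claw":-0.3},
  {"tx":0,"ty":0.03,"tz":0,"roll":0,"claw":1},
  {"tx":0,"ty":0.035,"tz":0,"roll":0,"claw":1},
  {"tx":0,"ty":0.035,"tz":0,"roll":0,"claw":1},
  {"tx":0,"ty":0.035,"tz":0,"roll":0,"claw":1},
  {"tx":0,"ty":0.035,"tz":0,"roll":0,"claw":1},
  {"tx":0,"ty":0.02,"tz":0,"roll":0,"claw":1},
])

```text
t: 11.25
tcp_pos: [0.5105, -0.0185, 0.409]
orientation: [0.001, 0.999, 0.037, 0.001]
ft_force: [0.3, -0.5, 0.3]
gripper_width: 0.0138
finger_force: 0.0
```

```bash
python3 - <<'E'
from cell import *
import cv2,numpy as np
f=snapshot("top")["frame"][220:330,220:400,::-1]
g=snapshot("side")["frame"][150:330,180:380,::-1]
cv2.imwrite("pics/g3.png",np.hstack([cv2.resize(f,(400,250)),cv2.resize(g,(400,250))]))
s=read_state();print(s["tcp_pos"],s["gripper_width"])
E
```

```text
[ 0.51065524 -0.01868387  0.40874741] 0.005928107777460862
```

View pics/g3.png

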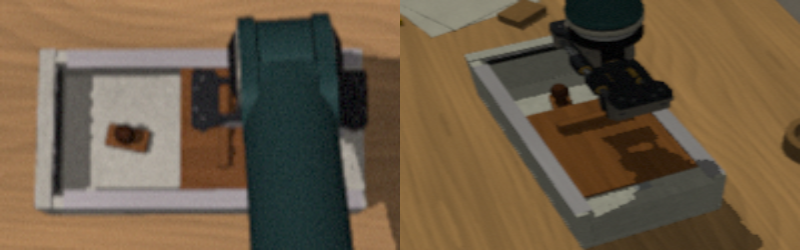

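The stamp stands upright in the well at about (125,135) in the left panel, the hatch has not moved, and the shut fingers are behind the ridge. I'll lower them and approach the ridge.

Call:
step_arm([
  {"tx":0.001,"ty":0,"tz":0.02,"roll":0,"claw":1},
  {"tx":0,"ty":0,"tz":0.025,"roll":0,"claw":1},
  {"tx":0,"ty":0,"tz":0.025,"roll":0,"claw":1},
  {"tx":0,"ty":0,"tz":0.02,"roll":0,"claw":1},
  {"tx":0,"ty":0,"tz":0.01,"roll":0,"claw":1},
  {"tx":0,"ty":0,"tz":0,"roll":0,"claw":1},
  {"tx":0,"ty":-0.01,"tz":0,"roll":0,"claw":1},
  {"tx":0,"ty":-0.01,"tz":0,"roll":0,"claw":1},
  {"tx":0,"ty":0,"tz":0,"roll":0,"claw":1},
  {"tx":0,"ty":0,"tz":0,"roll":0,"claw":1},
])

```text
t: 12.35
tcp_pos: [0.5103, 0.005, 0.3083]
orientation: [0.0, 0.999, 0.039, 0.001]
ft_force: [0.7, -0.2, -0.7]
gripper_width: 0.0006
finger_force: 0.0
```

Call:
step_arm([
  {"tx":0,"ty":-0.004,"tz":0,"roll":0,"claw":1},
  {"tx":0,"ty":-0.004,"tz":0,"roll":0,"claw":1},
  {"tx":0,"ty":-0.004,"tz":0,"roll":0,"claw":1},
  {"tx":0,"ty":-0.004,"tz":0,"roll":0,"claw":1},
  {"tx":0,"ty":-0.004,"tz":0,"roll":0,"claw":1},
  {"tx":0,"ty":-0.004,"tz":0,"roll":0,"claw":1},
  {"tx":0,"ty":-0.004,"tz":0,"roll":0,"claw":1},
  {"tx":0,"ty":-0.004,"tz":0,"roll":0,"claw":1},
  {"tx":0,"ty":-0.004,"tz":0,"roll":0,"claw":1},
  {"tx":0,"ty":-0.004,"tz":0,"roll":0,"claw":1},
])

```text
t: 13.35
tcp_pos: [0.507, 0.0443, 0.3076]
orientation: [0.0, 0.999, 0.039, -0.0]
ft_force: [0.6, -5.3, -0.5]
gripper_width: 0.0002
finger_force: 2.3
```

```bash
cat > lead.py <<'E'
from cell import *
from h import *
c=snapshot("top"); f=240/np.tan(np.radians(c["vertical_fov"])/2);hs=cv2.cvtColor(c["frame"],cv2.COLOR_RGB2HSV)
K=np.array([[f,0,c["cx"]],[0,f,c["cy"]],[0,0,1.]]);E=np.array(c["extrinsics"])
ys=np.arange(.02,.196,.004);a=.0777
for x in(-.065,-.05,.05,.065):
    P=np.c_[.505+x*np.cos(a)-ys*np.sin(a),.073+x*np.sin(a)+ys*np.cos(a),0*ys+.112]
    p,_=cv2.projectPoints(P,cv2.Rodrigues(E[:3,:3])[0],E[:3,3],K,np.array([c["k1"],0,0,0.]))
    q=np.round(p[:,0]).astype(int);v=hs[q[:,1],q[:,0]]
    print(x,' '.join(f"{int(y*1000)}:{b[1]}/{b[2]}" for y,b in zip(ys,v)))
E
python3 lead.py
```

```text
-0.065 20:166/112 24:156/111 28:178/106 32:166/112 36:161/114 40:160/113 44:176/110 48:85/141 52:22/176 56:25/176 60:26/176 64:24/177 68:28/175 72:28/180 76:25/175 80:24/177 84:23/180 88:23/177 92:26/179 96:23/185 100:30/178 104:19/173 108:25/182 112:21/179 116:23/179 120:23/176 124:25/173 128:23/175 132:24/170 136:25/165 139:26/119 144:25/91 148:13/95 152:33/94 156:34/91 160:23/88 164:29/98 167:23/100 172:19/82 176:37/62 180:64/28 184:11/48 188:28/156 192:24/168
-0.05 20:166/114 24:162/115 28:161/111 32:156/118 36:163/114 40:181/104 44:156/111 48:77/135 52:24/180 56:26/178 60:19/172 64:19/176 68:28/176 72:24/177 76:25/172 80:26/177 84:25/172 88:22/176 92:26/180 96:30/181 100:28/171 104:24/172 108:25/172 112:25/175 116:26/174 120:24/169 124:27/171 128:24/167 132:22/175 136:27/172 139:28/117 144:27/96 148:24/97 152:30/93 156:33/94 160:29/97 164:31/98 167:33/94 172:26/78 176:26/50 180:45/40 184:23/76 188:19/107 192:19/171
0.05 20:110/58 24:93/55 28:65/63 32:11/89 36:23/90 40:39/26 44:59/26 48:50/41 52:34/37 56:33/39 60:48/37 64:32/32 68:21/37 72:58/31 76:25/92 80:24/159 84:24/167 88:28/166 92:22/165 96:24/159 100:27/162 104:21/157 108:25/164 112:22/162 116:23/165 120:27/163 124:27/167 128:22/165 132:26/167 136:23/167 139:26/127 144:14/94 148:20/90 152:24/95 156:13/95 160:16/96 164:19/95 167:28/92 172:18/83 176:13/59 180:28/36 184:15/67 188:21/96 192:25/163
0.065 20:120/49 24:85/51 28:79/58 32:112/50 36:24/65 40:33/70 44:27/19 48:17/91 52:24/129 56:21/124 60:23/122 64:25/124 68:27/124 72:24/119 76:29/124 80:22/128 84:23/124 88:20/125 92:21/121 96:31/125 100:21/131 104:19/124 108:28/120 112:19/122 116:25/124 120:21/124 124:28/126 128:27/123 132:18/125 136:25/124 139:32/97 144:33/78 148:31/82 152:29/80 156:30/85 160:31/75 164:26/79 167:19/82 172:25/71 176:31/50 180:79/29 184:11/67 188:19/118 192:24/168
```

The hatch's leading edge is at local y 0.047, and the strip face looks to be at about 0.172–0.178 (allowed range 0.163–0.183). I'll push 100 mm, slowing at the end.

Call:
step_arm([
  {"tx":0,"ty":-0.006,"tz":0,"roll":0,"claw":1},
  {"tx":0,"ty":-0.008,"tz":0,"roll":0,"claw":1},
  {"tx":0,"ty":-0.008,"tz":0,"roll":0,"claw":1},
  {"tx":0,"ty":-0.008,"tz":0,"roll":0,"claw":1},
  {"tx":0,"ty":-0.008,"tz":0,"roll":0,"claw":1},
  {"tx":0,"ty":-0.008,"tz":0,"roll":0,"claw":1},
  {"tx":0,"ty":-0.006,"tz":0,"roll":0,"claw":1},
  {"tx":0,"ty":-0.004,"tz":0,"roll":0,"claw":1},
  {"tx":0,"ty":-0.003,"tz":0,"roll":0,"claw":1},
  {"tx":0,"ty":-0.002,"tz":0,"roll":0,"claw":1},
])

```text
t: 14.4
tcp_pos: [0.5022, 0.1053, 0.3076]
orientation: [0.0, 0.999, 0.039, -0.0]
ft_force: [-0.3, -5.0, 1.3]
gripper_width: 0.0005
finger_force: 2.2
```

Call:
step_arm([
  {"tx":0,"ty":-0.005,"tz":0,"roll":0,"claw":1},
  {"tx":0,"ty":-0.005,"tz":0,"roll":0,"claw":1},
  {"tx":0,"ty":-0.005,"tz":0,"roll":0,"claw":1},
  {"tx":0,"ty":-0.005,"tz":0,"roll":0,"claw":1},
  {"tx":0,"ty":-0.005,"tz":0,"roll":0,"claw":1},
  {"tx":0,"ty":-0.005,"tz":0,"roll":0,"claw":1},
  {"tx":0,"ty":-0.004,"tz":0,"roll":0,"claw":1},
  {"tx":0,"ty":-0.003,"tz":0,"roll":0,"claw":1},
  {"tx":0,"ty":-0.002,"tz":0,"roll":0,"claw":1},
  {"tx":0,"ty":0,"tz":0,"roll":0,"claw":1},
])

```text
t: 15.4
tcp_pos: [0.4991, 0.1446, 0.3076]
orientation: [-0.0, 0.999, 0.039, -0.0]
ft_force: [-1.4, -2.3, 1.5]
gripper_width: 0.0003
finger_force: 1.2
```

```bash
python3 lead.py | grep -o '^-0.0[0-9]*\|1[2-9][0-9]:[0-9/]*' | paste -sd' '
```

```text
-0.065 120:170/108 124:170/108 128:153/113 132:179/107 136:161/109 139:169/113 144:170/117 148:151/115 152:11/91 156:30/95 160:23/90 164:37/90 167:21/97 172:33/77 176:20/63 180:30/34 184:11/47 188:25/152 192:22/173 -0.05 120:148/93 124:165/110 128:160/115 132:175/111 136:164/112 139:168/111 144:183/106 148:124/109 152:19/96 156:16/94 160:32/95 164:22/91 167:27/96 172:29/79 176:9/56 180:8/31 184:7/73 188:35/109 192:24/171 120:113/52 124:119/47 128:104/54 132:87/53 136:119/58 139:100/46 144:93/52 148:104/54 152:104/54 156:114/49 160:101/48 164:30/68 167:24/64 172:36/35 176:39/39 180:40/32 184:56/32 188:29/79 192:26/166 120:113/45 124:100/46 128:116/46 132:109/54 136:88/55 139:86/59 144:112/48 148:109/35 152:85/45 156:94/57 160:120/49 164:97/58 167:107/50 172:7/70 176:45/51 180:121/19 184:19/66 188:26/119 192:24/169
```

Leading edge at 0.149. I'll creep from here.

Call:
step_arm([
  {"tx":0,"ty":-0.001,"tz":0,"roll":0,"claw":1},
  {"tx":0,"ty":-0.001,"tz":0,"roll":0,"claw":1},
  {"tx":0,"ty":-0.001,"tz":0,"roll":0,"claw":1},
  {"tx":0,"ty":-0.001,"tz":0,"roll":0,"claw":1},
  {"tx":0,"ty":-0.001,"tz":0,"roll":0,"claw":1},
  {"tx":0,"ty":-0.001,"tz":0,"roll":0,"claw":1},
  {"tx":0,"ty":-0.001,"tz":0,"roll":0,"claw":1},
  {"tx":0,"ty":-0.001,"tz":0,"roll":0,"claw":1},
  {"tx":0,"ty":-0.001,"tz":0,"roll":0,"claw":1},
  {"tx":0,"ty":-0.001,"tz":0,"roll":0,"claw":1},
])

```text
t: 16.45
tcp_pos: [0.4984, 0.154, 0.3076]
orientation: [0.0, 0.999, 0.039, -0.0]
ft_force: [-3.4, -4.6, 0.1]
gripper_width: 0.0
finger_force: 2.1
```

Call:
step_arm([
  {"tx":0,"ty":-0.0002,"tz":0,"roll":0,"claw":1},
  {"tx":0,"ty":-0.0002,"tz":0,"roll":0,"claw":1},
  {"tx":0,"ty":-0.0002,"tz":0,"roll":0,"claw":1},
  {"tx":0,"ty":-0.0002,"tz":0,"roll":0,"claw":1},
  {"tx":0,"ty":-0.0002,"tz":0,"roll":0,"claw":1},
  {"tx":0,"ty":-0.0002,"tz":0,"roll":0,"claw":1},
  {"tx":0,"ty":-0.0002,"tz":0,"roll":0,"claw":1},
  {"tx":0,"ty":-0.0002,"tz":0,"roll":0,"claw":1},
  {"tx":0,"ty":-0.0002,"tz":0,"roll":0,"claw":1},
  {"tx":0,"ty":-0.0002,"tz":0,"roll":0,"claw":1},
])

```text
t: 17.45
tcp_pos: [0.4983, 0.1559, 0.3076]
orientation: [0.0, 0.999, 0.039, -0.0]
ft_force: [-2.8, -4.6, 0.7]
gripper_width: 0.0003
finger_force: 2.0
```

Call:
step_arm([
  {"tx":0,"ty":-0.0002,"tz":0,"roll":0,"claw":1},
  {"tx":0,"ty":-0.0002,"tz":0,"roll":0,"claw":1},
  {"tx":0,"ty":-0.0002,"tz":0,"roll":0,"claw":1},
  {"tx":0,"ty":-0.0002,"tz":0,"roll":0,"claw":1},
  {"tx":0,"ty":-0.0002,"tz":0,"roll":0,"claw":1},
  {"tx":0,"ty":-0.0002,"tz":0,"roll":0,"claw":1},
  {"tx":0,"ty":-0.0002,"tz":0,"roll":0,"claw":1},
  {"tx":0,"ty":-0.0002,"tz":0,"roll":0,"claw":1},
  {"tx":0,"ty":-0.0002,"tz":0,"roll":0,"claw":1},
  {"tx":0,"ty":-0.0002,"tz":0,"roll":0,"claw":1},
])

```text
t: 18.45
tcp_pos: [0.4981, 0.1579, 0.3076]
orientation: [0.0, 0.999, 0.039, -0.0]
ft_force: [-3.1, -4.2, 0.2]
gripper_width: 0.0008
finger_force: 2.0
```

Call:
step_arm([
  {"tx":0,"ty":-0.0002,"tz":0,"roll":0,"claw":1},
  {"tx":0,"ty":-0.0002,"tz":0,"roll":0,"claw":1},
  {"tx":0,"ty":-0.0002,"tz":0,"roll":0,"claw":1},
  {"tx":0,"ty":-0.0002,"tz":0,"roll":0,"claw":1},
  {"tx":0,"ty":-0.0002,"tz":0,"roll":0,"claw":1},
  {"tx":0,"ty":-0.0002,"tz":0,"roll":0,"claw":1},
  {"tx":0,"ty":-0.0002,"tz":0,"roll":0,"claw":1},
  {"tx":0,"ty":-0.0002,"tz":0,"roll":0,"claw":1},
  {"tx":0,"ty":-0.0002,"tz":0,"roll":0,"claw":1},
  {"tx":0,"ty":-0.0002,"tz":0,"roll":0,"claw":1},
])

```text
t: 19.45
tcp_pos: [0.498, 0.1599, 0.3076]
orientation: [0.0, 0.999, 0.039, -0.0]
ft_force: [-2.8, -4.1, 1.2]
gripper_width: 0.0002
finger_force: 2.0
```

Call:
step_arm([
  {"tx":0,"ty":-0.0002,"tz":0,"roll":0,"claw":1},
  {"tx":0,"ty":-0.0002,"tz":0,"roll":0,"claw":1},
  {"tx":0,"ty":-0.0002,"tz":0,"roll":0,"claw":1},
  {"tx":0,"ty":-0.0002,"tz":0,"roll":0,"claw":1},
  {"tx":0,"ty":-0.0002,"tz":0,"roll":0,"claw":1},
  {"tx":0,"ty":-0.0002,"tz":0,"roll":0,"claw":1},
  {"tx":0,"ty":-0.0002,"tz":0,"roll":0,"claw":1},
  {"tx":0,"ty":-0.0002,"tz":0,"roll":0,"claw":1},
  {"tx":0,"ty":-0.0002,"tz":0,"roll":0,"claw":1},
  {"tx":0,"ty":-0.0002,"tz":0,"roll":0,"claw":1},
])

```text
t: 20.45
tcp_pos: [0.4978, 0.1619, 0.3076]
orientation: [0.0, 0.999, 0.039, -0.0]
ft_force: [-2.2, -4.9, 0.5]
gripper_width: 0.0005
finger_force: 2.0
```

Call:
step_arm([
  {"tx":0,"ty":-0.0002,"tz":0,"roll":0,"claw":1},
  {"tx":0,"ty":-0.0002,"tz":0,"roll":0,"claw":1},
  {"tx":0,"ty":-0.0002,"tz":0,"roll":0,"claw":1},
  {"tx":0,"ty":-0.0002,"tz":0,"roll":0,"claw":1},
  {"tx":0,"ty":-0.0002,"tz":0,"roll":0,"claw":1},
  {"tx":0,"ty":-0.0002,"tz":0,"roll":0,"claw":1},
  {"tx":0,"ty":-0.0002,"tz":0,"roll":0,"claw":1},
  {"tx":0,"ty":-0.0002,"tz":0,"roll":0,"claw":1},
  {"tx":0,"ty":-0.0002,"tz":0,"roll":0,"claw":1},
  {"tx":0,"ty":-0.0002,"tz":0,"roll":0,"claw":1},
])

```text
t: 21.45
tcp_pos: [0.4976, 0.1639, 0.3076]
orientation: [0.0, 0.999, 0.039, -0.0]
ft_force: [-1.6, -4.5, 0.5]
gripper_width: 0.0003
finger_force: 2.0
```

Call:
step_arm([
  {"tx":0,"ty":-0.0002,"tz":0,"roll":0,"claw":1},
  {"tx":0,"ty":-0.0002,"tz":0,"roll":0,"claw":1},
  {"tx":0,"ty":-0.0002,"tz":0,"roll":0,"claw":1},
  {"tx":0,"ty":-0.0002,"tz":0,"roll":0,"claw":1},
  {"tx":0,"ty":-0.0002,"tz":0,"roll":0,"claw":1},
  {"tx":0,"ty":-0.0002,"tz":0,"roll":0,"claw":1},
  {"tx":0,"ty":-0.0002,"tz":0,"roll":0,"claw":1},
  {"tx":0,"ty":-0.0002,"tz":0,"roll":0,"claw":1},
  {"tx":0,"ty":-0.0002,"tz":0,"roll":0,"claw":1},
  {"tx":0,"ty":-0.0002,"tz":0,"roll":0,"claw":1},
])

```text
t: 22.45
tcp_pos: [0.4975, 0.1658, 0.3076]
orientation: [0.0, 0.999, 0.039, -0.0]
ft_force: [-2.1, -4.6, 1.0]
gripper_width: 0.0006
finger_force: 2.0
```

Call:
step_arm([
  {"tx":0,"ty":-0.0002,"tz":0,"roll":0,"claw":1},
  {"tx":0,"ty":-0.0002,"tz":0,"roll":0,"claw":1},
  {"tx":0,"ty":-0.0002,"tz":0,"roll":0,"claw":1},
  {"tx":0,"ty":-0.0002,"tz":0,"roll":0,"claw":1},
  {"tx":0,"ty":-0.0002,"tz":0,"roll":0,"claw":1},
  {"tx":0,"ty":-0.0002,"tz":0,"roll":0,"claw":1},
  {"tx":0,"ty":-0.0002,"tz":0,"roll":0,"claw":1},
  {"tx":0,"ty":-0.0002,"tz":0,"roll":0,"claw":1},
  {"tx":0,"ty":-0.0002,"tz":0,"roll":0,"claw":1},
  {"tx":0,"ty":-0.0002,"tz":0,"roll":0,"claw":1},
])

```text
t: 23.45
tcp_pos: [0.4973, 0.1679, 0.3076]
orientation: [0.0, 0.999, 0.039, -0.0]
ft_force: [-3.1, -4.0, 1.0]
gripper_width: 0.0002
finger_force: 2.0
```

Call:
step_arm([
  {"tx":0,"ty":-0.0002,"tz":0,"roll":0,"claw":1},
  {"tx":0,"ty":-0.0002,"tz":0,"roll":0,"claw":1},
  {"tx":0,"ty":-0.0002,"tz":0,"roll":0,"claw":1},
  {"tx":0,"ty":-0.0002,"tz":0,"roll":0,"claw":1},
  {"tx":0,"ty":-0.0002,"tz":0,"roll":0,"claw":1},
  {"tx":0,"ty":-0.0002,"tz":0,"roll":0,"claw":1},
  {"tx":0,"ty":-0.0002,"tz":0,"roll":0,"claw":1},
  {"tx":0,"ty":-0.0002,"tz":0,"roll":0,"claw":1},
  {"tx":0,"ty":-0.0002,"tz":0,"roll":0,"claw":1},
  {"tx":0,"ty":-0.0002,"tz":0,"roll":0,"claw":1},
])

```text
t: 24.45
tcp_pos: [0.4972, 0.1698, 0.3076]
orientation: [0.0, 0.999, 0.039, -0.0]
ft_force: [-3.0, -5.6, 1.2]
gripper_width: 0.0004
finger_force: 2.0
```

Call:
step_arm([
  {"tx":0,"ty":-0.0002,"tz":0,"roll":0,"claw":1},
  {"tx":0,"ty":-0.0002,"tz":0,"roll":0,"claw":1},
  {"tx":0,"ty":-0.0002,"tz":0,"roll":0,"claw":1},
  {"tx":0,"ty":-0.0002,"tz":0,"roll":0,"claw":1},
  {"tx":0,"ty":-0.0002,"tz":0,"roll":0,"claw":1},
  {"tx":0,"ty":-0.0002,"tz":0,"roll":0,"claw":1},
  {"tx":0,"ty":-0.0002,"tz":0,"roll":0,"claw":1},
  {"tx":0,"ty":-0.0002,"tz":0,"roll":0,"claw":1},
  {"tx":0,"ty":-0.0002,"tz":0,"roll":0,"claw":1},
  {"tx":0,"ty":-0.0002,"tz":0,"roll":0,"claw":1},
])

```text
t: 25.45
tcp_pos: [0.497, 0.1719, 0.3076]
orientation: [0.0, 0.999, 0.039, -0.0]
ft_force: [-3.3, -4.3, 0.0]
gripper_width: 0.0003
finger_force: 2.0
```

Call:
step_arm([
  {"tx":0,"ty":-0.0002,"tz":0,"roll":0,"claw":1},
  {"tx":0,"ty":-0.0002,"tz":0,"roll":0,"claw":1},
  {"tx":0,"ty":-0.0002,"tz":0,"roll":0,"claw":1},
  {"tx":0,"ty":-0.0002,"tz":0,"roll":0,"claw":1},
  {"tx":0,"ty":-0.0002,"tz":0,"roll":0,"claw":1},
  {"tx":0,"ty":-0.0002,"tz":0,"roll":0,"claw":1},
  {"tx":0,"ty":-0.0002,"tz":0,"roll":0,"claw":1},
  {"tx":0,"ty":-0.0002,"tz":0,"roll":0,"claw":1},
  {"tx":0,"ty":-0.0002,"tz":0,"roll":0,"claw":1},
  {"tx":0,"ty":-0.0002,"tz":0,"roll":0,"claw":1},
])

```text
t: 26.45
tcp_pos: [0.4969, 0.1736, 0.3076]
orientation: [0.0, 0.999, 0.039, -0.0]
ft_force: [-2.7, -6.7, 1.0]
gripper_width: 0.0007
finger_force: 2.6
```

Contact felt (finger force 2.0→2.6 N). One millimetre more.

Call:
step_arm([
  {"tx":0,"ty":-0.0002,"tz":0,"roll":0,"claw":1},
  {"tx":0,"ty":-0.0002,"tz":0,"roll":0,"claw":1},
  {"tx":0,"ty":-0.0002,"tz":0,"roll":0,"claw":1},
  {"tx":0,"ty":-0.0002,"tz":0,"roll":0,"claw":1},
  {"tx":0,"ty":-0.0002,"tz":0,"roll":0,"claw":1},
  {"tx":0,"ty":0,"tz":0,"roll":0,"claw":1},
  {"tx":0,"ty":0,"tz":0,"roll":0,"claw":1},
  {"tx":0,"ty":0,"tz":0,"roll":0,"claw":1},
  {"tx":0,"ty":0,"tz":0,"roll":0,"claw":1},
  {"tx":0,"ty":0,"tz":0,"roll":0,"claw":1},
])

```text
t: 27.45
tcp_pos: [0.4969, 0.1741, 0.3076]
orientation: [0.001, 0.999, 0.039, -0.0]
ft_force: [-2.2, -5.8, 1.9]
gripper_width: 0.0004
finger_force: 3.2
```

Call:
step_arm([
  {"tx":0,"ty":-0.0002,"tz":0,"roll":0,"claw":1},
  {"tx":0,"ty":-0.0002,"tz":0,"roll":0,"claw":1},
  {"tx":0,"ty":-0.0002,"tz":0,"roll":0,"claw":1},
  {"tx":0,"ty":-0.0002,"tz":0,"roll":0,"claw":1},
  {"tx":0,"ty":-0.0002,"tz":0,"roll":0,"claw":1},
  {"tx":0,"ty":0,"tz":0,"roll":0,"claw":1},
  {"tx":0,"ty":0,"tz":0,"roll":0,"claw":1},
  {"tx":0,"ty":0,"tz":0,"roll":0,"claw":1},
  {"tx":0,"ty":0,"tz":0,"roll":0,"claw":1},
  {"tx":0,"ty":0,"tz":0,"roll":0,"claw":1},
])

```text
t: 28.45
tcp_pos: [0.4969, 0.1745, 0.3076]
orientation: [0.001, 0.999, 0.038, -0.0]
ft_force: [-2.1, -8.6, 2.5]
gripper_width: 0.0001
finger_force: 4.0
```

Call:
step_arm([
  {"tx":0,"ty":-0.0004,"tz":0,"roll":0,"claw":1},
  {"tx":0,"ty":-0.0004,"tz":0,"roll":0,"claw":1},
  {"tx":0,"ty":-0.0004,"tz":0,"roll":0,"claw":1},
  {"tx":0,"ty":-0.0004,"tz":0,"roll":0,"claw":1},
  {"tx":0,"ty":-0.0004,"tz":0,"roll":0,"claw":1},
  {"tx":0,"ty":0,"tz":0,"roll":0,"claw":1},
  {"tx":0,"ty":0,"tz":0,"roll":0,"claw":1},
  {"tx":0,"ty":0,"tz":0,"roll":0,"claw":1},
  {"tx":0,"ty":0,"tz":0,"roll":0,"claw":1},
  {"tx":0,"ty":0,"tz":0,"roll":0,"claw":1},
])

```text
t: 29.45
tcp_pos: [0.4969, 0.1754, 0.3076]
orientation: [0.002, 0.999, 0.038, -0.001]
ft_force: [-2.6, -11.3, 5.1]
gripper_width: 0.0004
finger_force: 5.6
```

Call:
step_arm([
  {"tx":0,"ty":-0.0003,"tz":0,"roll":0,"claw":1},
  {"tx":0,"ty":-0.0003,"tz":0,"roll":0,"claw":1},
  {"tx":0,"ty":-0.0003,"tz":0,"roll":0,"claw":1},
  {"tx":0,"ty":-0.0003,"tz":0,"roll":0,"claw":1},
  {"tx":0,"ty":-0.0003,"tz":0,"roll":0,"claw":1},
  {"tx":0,"ty":0,"tz":0,"roll":0,"claw":1},
  {"tx":0,"ty":0,"tz":0,"roll":0,"claw":1},
  {"tx":0,"ty":0,"tz":0,"roll":0,"claw":1},
  {"tx":0,"ty":0,"tz":0,"roll":0,"claw":1},
  {"tx":0,"ty":0,"tz":0,"roll":0,"claw":1},
])

```text
t: 30.45
tcp_pos: [0.4969, 0.1761, 0.3076]
orientation: [0.003, 0.999, 0.038, -0.001]
ft_force: [-2.6, -13.9, 5.4]
gripper_width: 0.0003
finger_force: 6.9
```

Pushing with about 14 N puts about 10 N on the strip. I'll back off slowly along the track, then lift.

Call:
step_arm([
  {"tx":0,"ty":0.001,"tz":0,"roll":0,"claw":1},
  {"tx":0,"ty":0.001,"tz":0,"roll":0,"claw":1},
  {"tx":0,"ty":0.001,"tz":0,"roll":0,"claw":1},
  {"tx":0,"ty":0.001,"tz":0,"roll":0,"claw":1},
  {"tx":0,"ty":0.001,"tz":0,"roll":0,"claw":1},
  {"tx":0,"ty":0.002,"tz":0,"roll":0,"claw":1},
  {"tx":0,"ty":0.003,"tz":0,"roll":0,"claw":1},
  {"tx":0,"ty":0.005,"tz":0,"roll":0,"claw":1},
  {"tx":0,"ty":0.006,"tz":0,"roll":0,"claw":1},
  {"tx":0,"ty":0.006,"tz":0,"roll":0,"claw":1},
])

```text
t: 31.45
tcp_pos: [0.4988, 0.152, 0.3078]
orientation: [-0.0, 0.999, 0.039, 0.0]
ft_force: [0.1, -0.1, 0.1]
gripper_width: 0.0004
finger_force: 0.0
```

Call:
step_arm([
  {"tx":0,"ty":0,"tz":-0.01,"roll":0,"claw":1},
  {"tx":0,"ty":0,"tz":-0.02,"roll":0,"claw":1},
  {"tx":0,"ty":0,"tz":-0.03,"roll":0,"claw":1},
  {"tx":0,"ty":0.02,"tz":-0.03,"roll":0,"claw":1},
  {"tx":0,"ty":0.03,"tz":-0.01,"roll":0,"claw":1},
  {"tx":0,"ty":0.03,"tz":0,"roll":0,"claw":1},
  {"tx":0,"ty":0.03,"tz":0,"roll":0,"claw":1},
  {"tx":0,"ty":0.03,"tz":0,"roll":0,"claw":1},
  {"tx":0,"ty":0.02,"tz":0,"roll":0,"claw":1},
  {"tx":0,"ty":0,"tz":0,"roll":0,"claw":1},
])

```text
t: 32.45
tcp_pos: [0.5112, -0.01, 0.4083]
orientation: [0.001, 0.999, 0.036, 0.0]
ft_force: [0.3, 0.0, 0.8]
gripper_width: 0.0004
finger_force: 0.0
```

```bash
python3 - <<'E'
from cell import *
import cv2,numpy as np
f=snapshot("top")["frame"][220:330,220:400,::-1]
g=snapshot("side")["frame"][150:330,180:380,::-1]
cv2.imwrite("pics/g4.png",np.hstack([cv2.resize(f,(400,250)),cv2.resize(g,(400,250))]))
E
python3 lead.py | grep -o '^[-0-9.]* \|1[5-9][0-9]:[0-9/]*' | paste -sd' '
```

```text
-0.065  152:168/112 156:164/109 160:163/114 164:172/110 167:172/107 172:163/114 176:173/109 180:69/37 184:15/52 188:23/156 192:25/175 -0.05  152:172/111 156:177/111 160:151/113 164:168/111 167:157/115 172:166/114 176:169/110 180:19/40 184:10/77 188:21/110 192:22/171 0.05  152:162/113 156:168/108 160:160/110 164:171/109 167:162/110 172:166/114 176:183/106 180:41/37 184:22/71 188:18/98 192:26/169 0.065  152:162/115 156:162/115 160:159/114 164:161/114 167:174/113 172:168/112 176:163/105 180:192/61 184:23/67 188:23/122 192:27/167
```

View pics/g4.png

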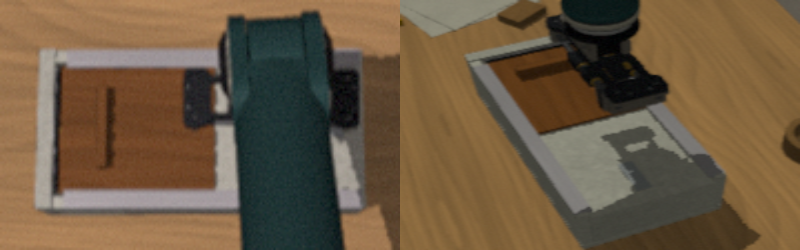

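The hatch covers the well, its edge (about x=60 in the left panel) against the dark strip, and the robot is clear. I'll hand it in.

```bash
python3 -c "from cell import *; print(hand_in())"
```

```text
the job is handed in; nothing more can be done
None
```

The job is handed in: the stamp was standing upright in the well before I closed the hatch, I pressed the hatch home with about 10 N estimated on the strip and let go, and the arm is clear; the hand-in gave no verdict.

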